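Lock the food press with its linch pin

TASK

Lock the lid of the food press: take the linch pin from its wooden rest, feel for the hole in the steel lug on the lid, and push the pin gently through from the side of the ledge until its head is fully home against the lug. Then flip the sprung ring on the pin's head over the lug and press it down past the pin's end until it snaps under the catch and stays shut. Do not force anything, and leave the other things on the worktop where they stand.

Things in the scene. Friction and masses are not known exactly. Their poses are not given: they have to be found in the camera images.
- press: food press, fixed: low white tray with a steel lid, 122 x 162 mm, lid top 45 mm high; origin under its centre, z up. On the lid stands a steel lug of two drilled cheeks, 30 mm wide along press x, from y = -15 mm (the entry side) to +15 mm, top at z = 94 mm. A ledge 12 mm wide before the entry side (y = -47 to -15 mm, top z = 70 mm) keeps the pin's square head from rolling
- hole_end (a point): entry of the hole if the lug were pushed past its end of the slot (press x -20, y -15, z 80 mm); axes as press. The lug, with its ledge and catch, really stands 5 to 35 mm from there toward press +x (x = -15 to +15 mm): NOT measured, see or feel for it. The 12 mm hole runs along +y through both cheeks (10 mm each, 10 mm gap), always at z = 80 mm
- slot_end (a point): end of the lug's slot in the lid (press x 36, y 0, z 45 mm). The lug keeps its place when touched but slides along the slot under about 10 N sideways. The tapered tip finds the hole within about 3 mm of its axis; then yield sideways to what you feel. Farther off the tip stops on the flat cheek: draw back, try beside it; over 18 mm off it passes free beside the lug. Force of pin on press must stay below 40 N
- pin: linch pin, about 130 g, level on its rest; origin on its axis at the shoulder between head and shank, y along the axis to the tip, z up. Dark square head 18 x 18 mm, y = -40 to 0 mm. Round shank 10 mm thick to y = 31 mm, tapered to 7 mm at the tip, y = 40 mm. Home: pin's y along press y, shoulder touching the lug (press y = -15 mm), axis 80 mm above the worktop
- pin_grip (a point): where to grip the pin: middle of the head's free sides, on the axis, 13 mm behind the shoulder; 18 mm wide across the pin's x; axes as the pin
- ring (a joint): turn of the ring on the head, rad: 0 open (leaning back and up at 40 degrees), 2.44 level, about 2.37 when caught. A U of 4 mm wire, 48 mm wide outside, 78 mm from axle to its straight bow; axle across the head 34 mm behind the shoulder. A weak spring opens it (under 1 N at the bow), so keep it pressed while swinging it over; it rests shut only under the catch
- ring_bow (a point): middle of the ring's bow, 94 mm behind the pin's shoulder and 50 mm above its axis when open. Shut, it lies past the pin's tip under the catch, a ramped nose 7 mm wide on the middle of the lug's far side (out to press y = 30 mm, top z = 102, flat underside z = 87 mm). Press the bow down the ramp beside the nose: it stretches 3 mm and snaps under at about 7 N. Only with the pin home
- rest: fixed wooden rest for the pin: foot 40 x 96 mm, 8 mm thick; a 12 mm wide post under the head and a two-pronged fork beside the shank (prongs 41 mm high, centred 26 mm ahead of the shoulder) hold the pin with its axis 40 mm above the worktop; origin on the worktop under the pin's shoulder, y along the pin
- tin: small green food tin, 57 mm across, 72 mm high, bystander; origin at its underside
- salt: salt shaker, 44 mm across, 90 mm high, bystander; origin at its underside
- timer: round kitchen timer, 65 mm across, 43 mm high, bystander; origin at its underside

How it is judged:
By the outcome, as a careful person would: the job done as asked, in the order asked, and still so for the second after the job is handed in, with the robot touching nothing.
It also fails if it takes over 72 s, if anything falls off the work surface, if the arm or the gripper's body presses on something with over 40 N, if the wrist force passes 120 N, or if a joint passes its speed limit or range.

ROBOT

A 6-joint arm with a two-finger parallel gripper is mounted at the origin on a cart in front of the work surface, level with it; the furniture and walls round the work are solid. World frame = base frame: x ahead of the robot, y to its left, z up, the work surface at z = 0. Lengths are in m, angles in rad, forces in N, time in s.
With the tool pointing down it reaches from about 0.325 to 0.9 m from the base axis. Payload 6.1 kg.
Tool frame: the origin (TCP) lies on the centre line of the jaws, within the pads' length; the fingertips stand 25 mm ahead of it and the grasp point (between the pads) lies 6 mm ahead of it; x points along the fingers, y is the direction in which the jaws open and shut, and the axes are right-handed (so a half turn about x gives the same grasp; the last joint's range is limited). The gripper opens to 87 mm and grips with 3 to 60 N. Pads are 19 mm wide; open, the fingers measure 117 mm over their backs; the gripper's body (75 mm by 190 mm) begins 51 mm behind the grasp point.
Start: joints at [-1.416, 0.22, 1.526, -0, 1.395, -0.126], TCP at [0.173, -0.601, 0.248] pointing down, gripper open.
Joint ranges: [-2.98, 2.98], [-0.91, 2.08], [0.09, 2.57], [-1.24, 4.39], [0.2, 2.65], [-2.68, 2.68]. Speed limits (rad/s): [2.57, 2.57, 3.01, 3.14, 3.14, 3.14].

INTERFACE

Orientations are given as [roll, pitch, yaw] about the fixed x, y, z axes, in that order (R = Rz(yaw) Ry(pitch) Rx(roll)).
In Python, from station import get_obs, viewer, workorder, boxes_of, place_of gives the robot as it stands.
- The arm moves only by the tool servo_tool, never from a script. Its argument "rows" is text: rows parted by semicolons, each of 5 numbers parted by spaces: the shift along the world's x, y, z in units of 40 mm (1.0 is 40 mm), then the turn about the world's z in units of 5 degrees (1.0 is 5 degrees), then the gripper command: -1 is fully open, 1 is shut, values between are in proportion. A call has exactly 10 rows; each row shifts and turns the pose as measured when the row begins; what a row does not reach is not made up. A row lasts 1/12 s, in which the tool goes at most 41.7 mm and 7.16 degrees, less where a joint would pass 70% of its speed; a pose out of reach is approached as far as the arm can. A call is refused whole if a number of a shift passes 1 or a number of a turn 1, either way. A call with a gripper value outside its range is refused whole. The fingers move at their own pace and stop on an object; "force" is the grip in N (left out, the last holds). Time passes only in rows, so rows that do not move let the fingers close, or fill a call up. It gives the time, the measured TCP pose, the force and the opening at its end, in the units of the state.
- get_obs(): the state, without advancing time (a new reading comes with each control period).
- viewer.camera(name): name is "scene" or "top" or "wrist"; returns the picture (384x512x3 uint8, blue, green, red); there is no depth.
- viewer.camera_params(name): a dict with "vfov" (degrees; the focal length in pixels is half the picture's height over the tangent of half this angle, whatever the lens; pixels are square), "cx", "cy" (the principal point, pixels), "dist" ([k1, k2, p1, p2, k3] as OpenCV has them; the pictures are not rectified), "eye" and "orientation" of the camera in the world. Camera axes: x right, y up, looking along -z (the intrinsics and any distortion apply to the point x, -y, -z); pixel columns grow to the right and rows downward; lengths in m; the calibration is good to about 2 mm. A picture is of the moment at which its call begins: read the wrist's pose just before it. camera_params takes no time and is no camera call; for the wrist camera it gives the pose at the moment of the call.
- workorder.hand_in(): hands the job in, once; it reports no verdict.
Trained networks look in the newest picture that a camera, given by its name, has taken for a name from the list of things; names that differ only in an ending like _2 or _b are one class to them, and where a whole thing is asked for, a point or a joint stands for the part that bears it (a point fixed in the world has none). Each returns a list of dicts, best first, with "p" (0 to 1); they miss things now and then, are a little off and sometimes report something else, mostly with a low value. They report only what shows in the picture. A call takes as long as a camera call.
- boxes_of(camera, name): "box" ([left, top, width, height] in pixels, round what is visible of it).
- place_of(camera, name): "point" ([row, column] in pixels: a listed point, or the origin of a listed thing).
The state is a dict: "t": time; "joint_pos": joint angles; "qd": joint speeds; "joint_efforts": joint torques, N m; "tool_pos": TCP position; "eef_rot": TCP orientation; "wrist_force": force on the tool from outside, world axes, zero at the start; "torque": the same for the moment, N m; "gripper_width": finger opening in m.
Only numpy, scipy, OpenCV 4.12 (cv2) and the standard library are available. Lean on these libraries where they do the work, as an engineer would, in place of code of your own. Each camera call takes 0.05 s, during which the arm holds its last target.

## Working session

There is one attempt and no reset: what is moved stays moved. The work goes in short steps, Python scripts to look and compute and a tool call to move; the robot and the scene stay as the last step left them, time stands still between calls to the robot, and variables do not carry over. Pictures are saved under pics/ and viewed, and the job is handed in when it is done.

Besides the shell and the picture viewer there is one more tool, called as name(argument=value, ...) on one line, values as JSON. servo_tool: Moves the arm, as the interface text tells. Its arguments: {"type":"object","properties":{"rows":{"type":"string"},"force":{"type":"number"}},"required":["rows"]}

```bash
mkdir -p pics; ls
cat > h.py <<'E'
import numpy as np, cv2
from scipy.spatial.transform import Rotation as R
from station import get_obs, viewer, workorder, boxes_of, place_of
def K(p):
    f=192/np.tan(np.radians(p['vfov'])/2)
    return np.array([[f,0,p['cx']],[0,f,p['cy']],[0,0,1.]])
def Rc(p):
    o=np.array(p['orientation'],float)
    if o.shape==(3,3): return o
    if o.size==3: return R.from_euler('xyz',o).as_matrix()
    raise Exception(str(o))
def ray(p,rc):
    uv=cv2.undistortPoints(np.array([[[rc[1],rc[0]]]],float),K(p),np.array(p['dist'],float)).ravel()
    d=Rc(p)@np.array([uv[0],-uv[1],-1]); return np.array(p['eye']),d
def atz(p,rc,z):
    e,d=ray(p,rc); return e+d*(z-e[2])/d[2]
def proj(p,X):
    X=np.atleast_2d(X); c=(X-np.array(p['eye']))@Rc(p); c=c*np.array([1,-1,-1])
    return cv2.projectPoints(c,np.zeros(3),np.zeros(3),K(p),np.array(p['dist'],float))[0].reshape(-1,2)
E
python3 - <<'E'
from h import *
for c in ['scene','top','wrist']:
    im=viewer.camera(c); cv2.imwrite(f'pics/{c}0.png',im)
    p=viewer.camera_params(c); print(c,p)
print(get_obs())
for c in ['scene','top']:
  for n in ['press','hole_end','slot_end','pin','pin_grip','ring_bow','rest','tin','salt','timer']:
    try:
      r=place_of(c,n)[:2]; print(c,n,[(np.round(q['point'],1).tolist(),round(q['p'],2)) for q in r])
    except Exception as e: print(n,e)
E
```

```text
pics
scene {'vfov': 45.70579813523783, 'cx': 254.62635647074913, 'cy': 193.88501786374158, 'dist': array([-0.15720888,  0.        ,  0.        ,  0.        ,  0.        ]), 'eye': array([-0.18673186,  1.13861909,  0.84799705]), 'orientation': array([ 1.05171157,  0.01051363, -2.5504821 ])}
top {'vfov': 52.25253611536666, 'cx': 256.9905792013803, 'cy': 196.38320376115263, 'dist': array([-0.07110175,  0.        ,  0.        ,  0.        ,  0.        ]), 'eye': array([ 0.20256128, -0.13346252,  1.28925983]), 'orientation': array([ 0.31625726,  0.00724068, -1.09581533])}
wrist {'vfov': 59.796815353409286, 'cx': 258.67557912641604, 'cy': 191.45749299149622, 'dist': array([-0.08674438,  0.        ,  0.        ,  0.        ,  0.        ]), 'eye': array([ 0.25003278, -0.57862702,  0.38415559]), 'orientation': array([-0.29643617,  0.00140527, -1.28984326])}
{'t': 0.15, 'joint_pos': array([-1.41612835e+00,  2.21094320e-01,  1.52737161e+00, -2.93727292e-05,
        1.39471128e+00, -1.26091678e-01]), 'qd': array([ 1.06003670e-03, -2.74502259e-03, -2.87013550e-03, -5.54092623e-04,
        2.43600
[... 592 characters left out ...]

scene pin_grip [([188.1, 311.2], 0.42)]
scene ring_bow [([166.6, 323.7], 0.51), ([231.2, 201.3], 0.42)]
scene rest [([199.7, 309.7], 0.71)]
scene tin [([228.4, 203.5], 0.91)]
scene salt [([179.0, 337.3], 0.75)]
scene timer [([297.0, 191.2], 0.96)]
top press [([181.7, 194.4], 0.94), ([259.7, 302.6], 0.21)]
top hole_end [([180.0, 188.9], 0.64)]
top slot_end [([168.9, 196.5], 0.82), ([266.0, 333.4], 0.32)]
top pin [([259.3, 301.4], 0.64), ([173.9, 148.4], 0.55)]
top pin_grip [([259.9, 306.4], 0.48)]
top ring_bow [([266.1, 333.5], 0.42)]
top rest [([260.6, 298.9], 0.56)]
top tin [([158.7, 240.2], 0.56)]
top salt [([259.1, 305.0], 0.67), ([291.8, 367.8], 0.49)]
top timer [([172.0, 145.6], 0.56)]
```

Run:
```python
from h import *
for c,r in [('scene',(130,270,150,360)),('top',(100,330,110,400))]:
    im=cv2.imread(f'pics/{c}0.png'); a=im[r[0]:r[1],r[2]:r[3]]
    s=min(800/a.shape[1],600/a.shape[0]); print(c,s)
    cv2.imwrite(f'pics/{c}0z.png',cv2.resize(a,None,fx=s,fy=s,interpolation=cv2.INTER_CUBIC))
```

```text
scene 3.8095238095238093
top 2.608695652173913
```

View pics/scene0.png

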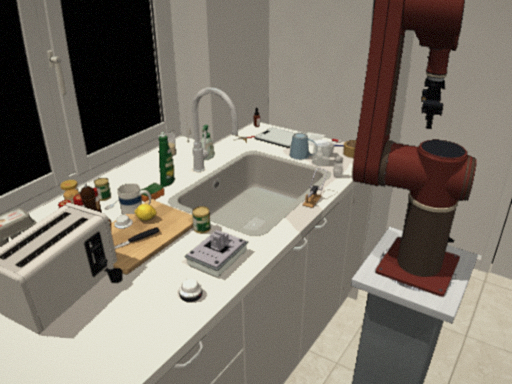

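View pics/top0.png

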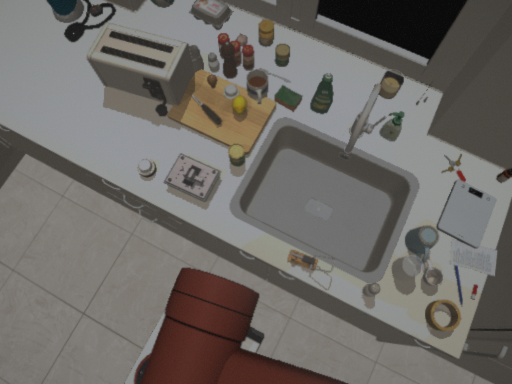

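View pics/wrist0.png

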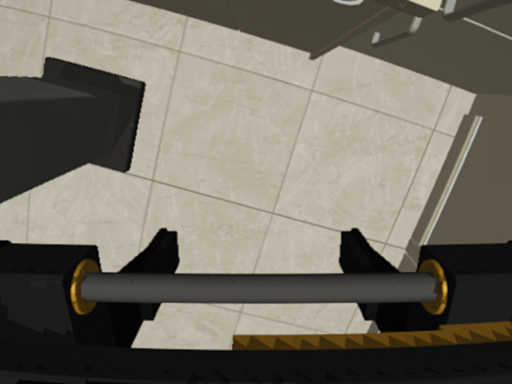

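View pics/scene0z.png

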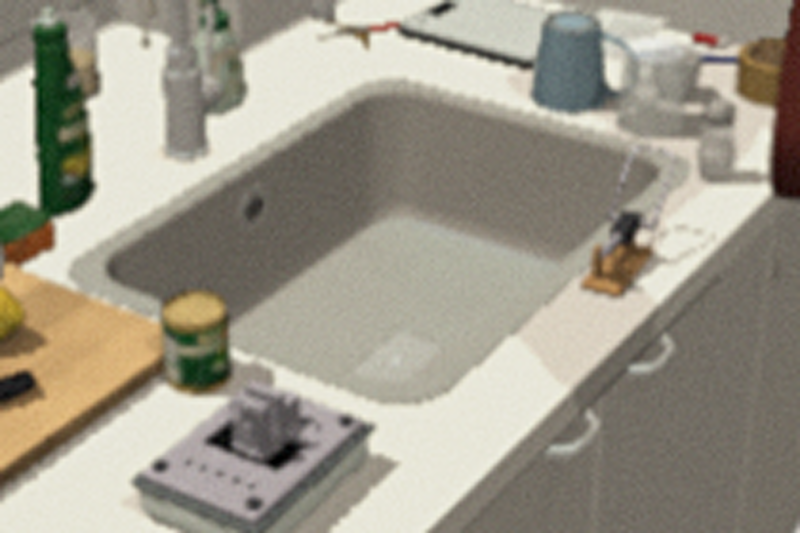

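View pics/top0z.png

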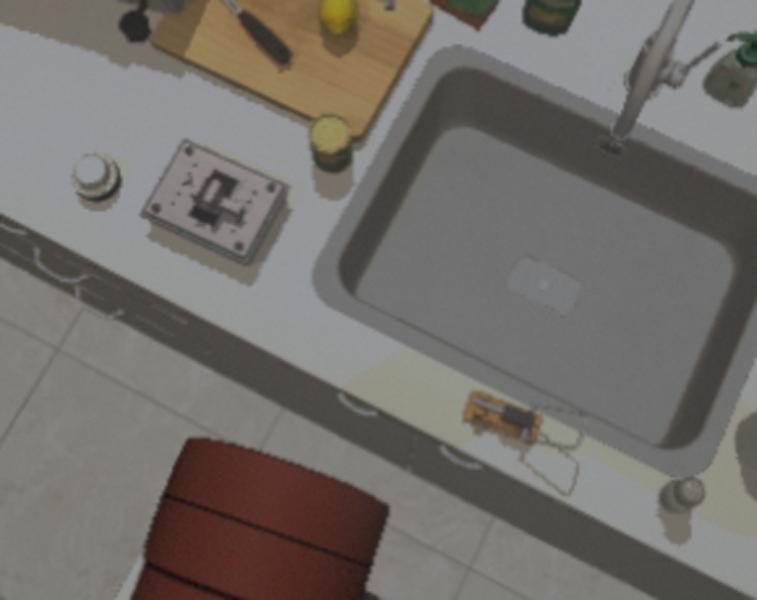

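Run:
```python
from h import *
ps,pt=viewer.camera_params('scene'),viewer.camera_params('top')
def pr(n,p,rc,z): print(n,np.round(atz(p,rc,z),4))
pr('press s',ps,(259.6,214.7),0);pr('press t',pt,(181.7,194.4),0)
pr('he s',ps,(236,225.7),.08);pr('he t',pt,(180,188.9),.08)
pr('se s',ps,(242.1,206),.045);pr('se t',pt,(168.9,196.5),.045)
pr('pin s',ps,(192.3,312),.04);pr('pin t',pt,(259.3,301.4),.04)
pr('grip s',ps,(188.1,311.2),.04);pr('grip t',pt,(259.9,306.4),.04)
pr('rest s',ps,(199.7,309.7),0);pr('rest t',pt,(260.6,298.9),0)
pr('bow s',ps,(166.6,323.7),.09);pr('bow t',pt,(266.1,333.5),.09)
pr('tin s',ps,(228.4,203.5),0);pr('tin t',pt,(158.7,240.2),0)
pr('timer s',ps,(297,191),0);
```

```text
press s [0.5266 0.3075 0.    ]
press t [0.5216 0.2888 0.    ]
he s [0.5017 0.2797 0.08  ]
he t [0.4987 0.2819 0.08  ]
se s [0.5635 0.2988 0.045 ]
se t [0.5543 0.2912 0.045 ]
pin s [ 0.4414 -0.1523  0.04  ]
pin t [ 0.4385 -0.1616  0.04  ]
grip s [ 0.4584 -0.1785  0.04  ]
grip t [ 0.444  -0.1767  0.04  ]
rest s [ 0.454  -0.1627  0.    ]
rest t [ 0.4384 -0.157   0.    ]
bow s [ 0.4564 -0.2703  0.09  ]
bow t [ 0.4547 -0.257   0.09  ]
tin s [0.6618 0.1957 0.    ]
tin t [0.6724 0.1863 0.    ]
timer s [0.4785 0.4735 0.    ]
```

```bash
cat >> h.py <<'E'
def tool():
    o=get_obs(); return o,np.array(o['tool_pos']),R.from_euler('xyz',o['eef_rot']).as_matrix()
def yaw_of(M): # angle of tool y axis in world
    return np.degrees(np.arctan2(M[1,1],M[0,1]))
def st():
    o,t,M=tool(); print('t',round(o['t'],2),'tcp',np.round(t,4),'yaw_y',round(yaw_of(M),2),'toolx',np.round(M[:,0],4),'F',np.round(o['wrist_force'],2),'T',np.round(o['torque'],3),'w',round(o['gripper_width'],4)); return o,t,M
E
python3 - <<'E'
from h import *
o,t,M=st(); print(M.round(3))
p=viewer.camera_params('wrist'); print('cam in tool',M.T@(np.array(p['eye'])-t), (M.T@Rc(p)).round(3))
pt=viewer.camera_params('top')
print(atz(pt,(291,368),0),atz(pt,(290,372),.045))
E
```

```text
t 1.15 tcp [ 0.1732 -0.6005  0.2475] yaw_y -73.91 toolx [-0.  0. -1.] F [ 0.43 -0.13 -0.04] T [ 0.014  0.01  -0.015] w 0.087
[[-0.     0.277 -0.961]
 [ 0.    -0.961 -0.277]
 [-1.    -0.     0.   ]]
cam in tool [-0.13746612  0.0004831  -0.07987664] [[-0.     0.292 -0.956]
 [ 1.    -0.    -0.   ]
 [-0.    -0.956 -0.292]]
[ 0.45056629 -0.39926745  0.        ] [ 0.45040304 -0.40008262  0.045     ]
```

servo_tool(rows="0.5 0.75 0 1 -1;0.5 0.75 0 1 -1;0.5 0.75 0 1 -1;0.5 0.75 0 1 -1;0.5 0.75 0 1 -1;0.5 0.75 0 1 -1;0.5 0.75 0 1 -1;0.5 0.75 0 1 -1;0.5 0.75 0 1 -1;0.5 0.75 0 1 -1")

```text
t: 1.98
tool_pos: [0.3739, -0.2928, 0.247]
eef_rot: [0.972, 1.566, -0.99]
wrist_force: [0.1, -0.2, 0.3]
gripper_width: 0.0869
```

servo_tool(rows="0.4 0.7 0 1 -1;0.4 0.7 0 1 -1;0.4 0.7 0 1 -1;0.4 0.7 0 1 -1;0 0 0 1 -1;0 0 0 1 -1;0 0 0 1 -1;0 0 0 0 -1;0 0 0 0 -1;0 0 0 0 -1")

```text
t: 2.82
tool_pos: [0.4444, -0.166, 0.2495]
eef_rot: [1.271, 1.56, -0.037]
wrist_force: [0.7, 0.9, 0.1]
gripper_width: 0.0868
```

Run:
```python
from h import *
st()
im=viewer.camera('wrist'); cv2.imwrite('pics/w1.png',im); np.save('w1.npy',viewer.camera_params('wrist'),allow_pickle=True)
p=viewer.camera_params('wrist')
for n,z in [('pin',.04),('pin_grip',.04),('ring_bow',.09),('rest',0)]:
    for q in place_of('wrist',n)[:2]: print(n,np.round(q['point'],1),round(q['p'],2),atz(p,q['point'],z).round(4))
```

```text
t 2.82 tcp [ 0.4444 -0.166   0.2495] yaw_y 15.07 toolx [ 1.130e-02 -4.000e-04 -9.999e-01] F [0.66 0.91 0.11] T [ 0.022 -0.088 -0.034] w 0.0868
pin [161.1 259.3] 0.88 [ 0.4448 -0.159   0.04  ]
pin_grip [177.5 259.1] 0.93 [ 0.4493 -0.1763  0.04  ]
ring_bow [265.9 250.7] 0.8 [ 0.461  -0.2543  0.09  ]
rest [153.2 259. ] 0.6 [ 0.4447 -0.158   0.    ]
```

View pics/w1.png

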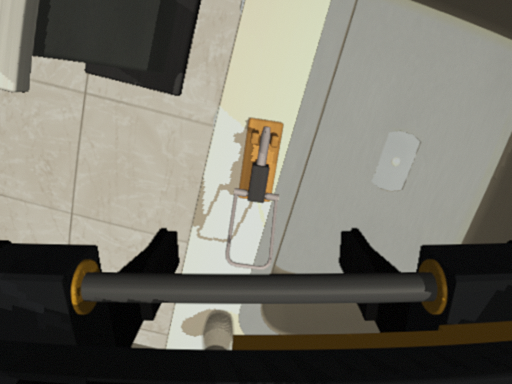

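Run:
```python
from h import *
im=cv2.imread('pics/w1.png'); a=im[110:290,200:310]
cv2.imwrite('pics/w1z.png',cv2.resize(a,None,fx=3.3,fy=3.3,interpolation=cv2.INTER_CUBIC))
```

```text
(no output)
```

View pics/w1z.png

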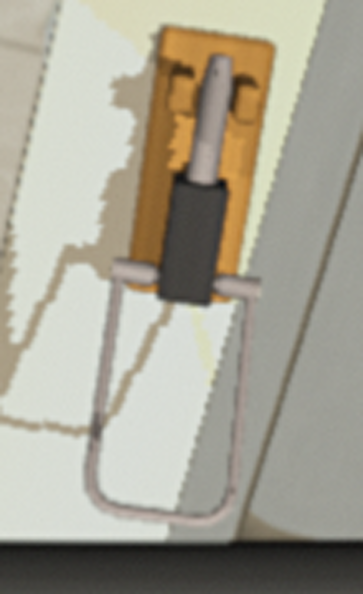

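Run:
```python
from h import *
p=viewer.camera_params('wrist')
g=lambda x,y,z: atz(p,(110+y/3.3,200+x/3.3),z)
P={'tip':g(219,57,.0435),'sh':g(200,180,.045),'shhead':g(201,178,.049),'rear':g(185,302,.049),'f1':g(160,28,.008),'f2':g(275,45,.008),'f3':g(132,288,.008)}
for k,v in P.items(): print(k,v.round(4))
def ang(a,b): d=P[b]-P[a]; print(a,b,np.linalg.norm(d).round(4),np.degrees(np.arctan2(d[1],d[0])).round(2))
ang('sh','tip');ang('rear','shhead');ang('rear','tip');ang('f1','f2');ang('f3','f1')
```

```text
tip [ 0.4422 -0.1225  0.0435]
sh [ 0.4467 -0.1612  0.045 ]
shhead [ 0.4465 -0.1596  0.049 ]
rear [ 0.4523 -0.2005  0.049 ]
f1 [ 0.4225 -0.1217  0.008 ]
f2 [ 0.4617 -0.1171  0.008 ]
f3 [ 0.4362 -0.2138  0.008 ]
sh tip 0.039 96.53
rear shhead 0.0413 98.05
rear tip 0.0789 97.34
f1 f2 0.0395 6.81
f3 f1 0.0931 98.41
```

servo_tool(rows="0.1 -0.2 0 -0.75 -1;0 0 -0.5 -0.75 -1;0 0 -0.8 0 -1;0 0 -0.8 0 -1;0 0 -0.8 0 -1;0 0 -0.8 0 -1;0 0 -0.3 0 -1;0 0 -0.1 0 -1;0 0 0 0 -1;0 0 0 0 -1")

```text
t: 3.9
tool_pos: [0.4488, -0.177, 0.0825]
eef_rot: [1.125, 1.552, -0.329]
wrist_force: [0.5, -0.2, -0.8]
gripper_width: 0.0867
```

Run:
```python
from h import *
o,t,M=st()
im=viewer.camera('wrist'); 
p=viewer.camera_params('wrist')
for n,z in [('pin',.04),('pin_grip',.04)]:
    for q in place_of('wrist',n)[:2]: print(n,np.round(q['point'],1),round(q['p'],2),atz(p,q['point'],z).round(4))
gp=t+0.006*M[:,0]; print('grasp pt proj',proj(p,[gp,np.array([gp[0],gp[1],.04])]))
cv2.imwrite('pics/w2.png',im)
```

```text
t 3.9 tcp [ 0.4488 -0.177   0.0825] yaw_y 6.72 toolx [ 0.018  -0.0062 -0.9998] F [ 0.52 -0.16 -0.76] T [-0.021 -0.115 -0.005] w 0.0867
pin [203.1 255.5] 0.58 [ 0.4454 -0.1599  0.04  ]
pin [186.3 258.8] 0.17 [ 0.4461 -0.1498  0.04  ]
pin_grip [227.8 256.6] 0.65 [ 0.4478 -0.1751  0.04  ]
grasp pt proj [[259.36806757 262.20397519]
 [258.12814849 231.07857168]]
```

View pics/w2.png

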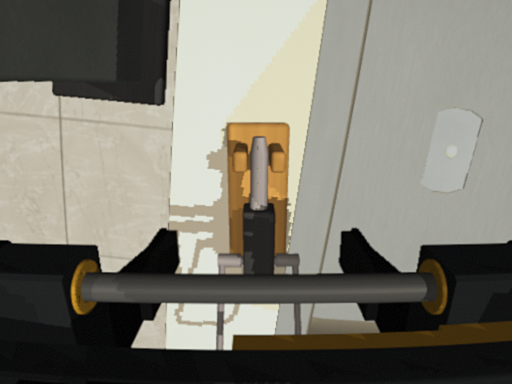

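servo_tool(rows="-0.02 0.06 -0.3 0 -1;0 0 -0.3 0 -1;0 0 -0.2 0 -1;0 0 -0.1 0 -1;0 0 0 0 -1;0 0 0 0 0;0 0 0 0 1;0 0 0 0 1;0 0 0 0 1;0 0 0 0 1", force=20)

```text
t: 4.88
tool_pos: [0.4559, -0.1791, 0.0559]
eef_rot: [1.016, 1.531, -0.438]
wrist_force: [0.4, -0.2, -0.0]
gripper_width: 0.0613
```

Run:
```python
from h import *
o,t,M=st()
```

```text
t 4.88 tcp [ 0.4559 -0.1791  0.0559] yaw_y 6.76 toolx [ 0.0357 -0.0167 -0.9992] F [ 0.45 -0.25 -0.03] T [-0.013 -0.091  0.052] w 0.0613
```

Run:
```python
from h import *
o,t,M=st(); print(o['joint_pos'],o['qd'])
```

```text
t 4.88 tcp [ 0.4559 -0.1791  0.0559] yaw_y 6.76 toolx [ 0.0357 -0.0167 -0.9992] F [ 0.45 -0.25 -0.03] T [-0.013 -0.091  0.052] w 0.0613
[-0.53799537  0.1068292   2.05112694  0.00487417  0.94440672 -0.65832804] [-0.00021672 -0.00670198 -0.00423827 -0.00203963  0.00263961 -0.00054254]
```

servo_tool(rows="0 0 0 0 -1;0 0 0 0 -1;0 0 0 0 -1;0 0 0 0 -1;0 0 0 0 -1;0 0 0 0 -1;0 0 0 0 -1;0 0 0 0 -1;0 0 0 0 -1;0 0 0 0 -1")

```text
t: 5.72
tool_pos: [0.4561, -0.1792, 0.0563]
eef_rot: [1.015, 1.531, -0.438]
wrist_force: [-0.3, 0.3, -0.1]
gripper_width: 0.087
```

Run:
```python
from h import *
o,t,M=st(); print(o['joint_pos'],o['qd'])
```

```text
t 5.72 tcp [ 0.4561 -0.1792  0.0563] yaw_y 6.76 toolx [ 0.0362 -0.017  -0.9992] F [-0.31  0.34 -0.07] T [-0.048 -0.18  -0.006] w 0.087
[-0.53796101  0.10625378  2.05090457  0.00490116  0.94465294 -0.65835011] [-0.00068638  0.00098165  0.00212121  0.00232423  0.00150319  0.00056389]
```

servo_tool(rows="-0.1 0.06 -0.1 0 -1;0 0 0 0 -1;-0.1 0.06 0 0 -1;0 0 0 0 -1;0 0 -0.15 0 -1;0 0 0 0 -1;0 0 0 0 -1;0 0 0 0 -1;0 0 0 0 -1;0 0 0 0 -1")

```text
t: 6.55
tool_pos: [0.4468, -0.1736, 0.0448]
eef_rot: [1.017, 1.532, -0.436]
wrist_force: [0.1, -0.4, -0.0]
gripper_width: 0.0874
```

Run:
```python
from h import *
o,t,M=st(); print(o['joint_pos'],o['qd'])
```

```text
t 6.55 tcp [ 0.4468 -0.1736  0.0448] yaw_y 6.76 toolx [ 0.0354 -0.0165 -0.9992] F [ 0.11 -0.39 -0.01] T [-0.006 -0.09  -0.014] w 0.0874
[-0.53788634  0.10401676  2.08058667  0.00499381  0.91809585 -0.65841138] [ 1.69979998e-05 -3.65672103e-04 -1.66004613e-03  9.91192491e-04
 -7.51419033e-04  1.86022464e-04]
```

servo_tool(rows="0.03 0 0.03 0 -1;0 0 0 0 0;0 0 0 0 0.5;0 0 0 0 1;0 0 0 0 1;0 0 0 0 1;0 0 0 0 1;0 0 0 0 1;0 0 0 0 1;0 0 0 0 1", force=25)

```text
t: 7.38
tool_pos: [0.4486, -0.1739, 0.0466]
eef_rot: [1.014, 1.531, -0.439]
wrist_force: [0.2, -0.3, -0.4]
gripper_width: 0.0349
```

Run:
```python
from h import *
o,t,M=st(); 
im=viewer.camera('wrist'); cv2.imwrite('pics/w3.png',im)
```

```text
t 7.38 tcp [ 0.4486 -0.1739  0.0466] yaw_y 6.76 toolx [ 0.0363 -0.0171 -0.9992] F [ 0.19 -0.27 -0.39] T [-0.031 -0.062  0.051] w 0.0349
```

View pics/w3.png

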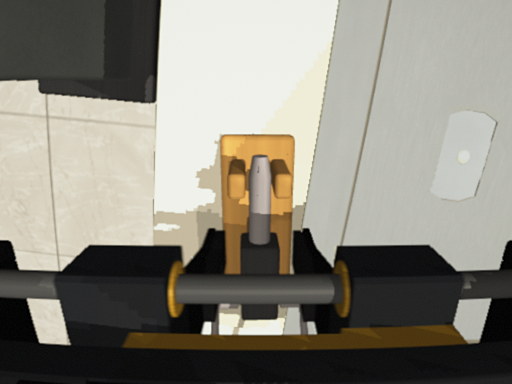

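servo_tool(rows="0 0 0 0 1;0 0 0 0 1;0 0 0 0 1;0 0 0 0 1;0 0 0 0 1;0 0 0 0 1;0 0 0.2 0 1;0 0 0.2 0 1;0 0 0.2 0 1;0 0 0.2 0 1")

```text
t: 8.27
tool_pos: [0.4464, -0.1726, 0.0788]
eef_rot: [1.031, 1.536, -0.422]
wrist_force: [1.7, 0.4, -1.7]
gripper_width: 0.0178
```

Run:
```python
from h import *
o,t,M=st();
```

```text
t 8.27 tcp [ 0.4464 -0.1726  0.0788] yaw_y 6.75 toolx [ 0.0313 -0.0141 -0.9994] F [ 1.72  0.43 -1.69] T [-0.017 -0.113  0.006] w 0.0178
```

servo_tool(rows="0 0 0.5 0 1;0 0.2 0.6 0 1;0.1 0.4 0.6 0 1;0.14 0.6 0.6 0 1;0.15 0.75 0.3 0 1;0.15 0.75 0 -0.3 1;0.15 0.75 0 -0.3 1;0.15 0.75 0 -0.3 1;0.15 0.75 0 -0.3 1;0.15 0.75 0 -0.3 1")

```text
t: 9.1
tool_pos: [0.4944, 0.0592, 0.2029]
eef_rot: [1.108, 1.518, -0.493]
wrist_force: [0.3, -1.0, -0.9]
gripper_width: 0.0177
```

servo_tool(rows="0.15 0.75 0 -0.3 1;0.15 0.75 0 0 1;0.15 0.75 0 0 1;0.15 0.75 0 0 1;0.15 0.6 0 0 1;0.1 0.4 0 0 1;0.1 0.2 0 0 1;0 0.1 0 0 1;0 0 0 0 1;0 0 0 0 1")

```text
t: 9.93
tool_pos: [0.5331, 0.2466, 0.2127]
eef_rot: [1.234, 1.511, -0.389]
wrist_force: [-0.2, -0.5, -1.5]
gripper_width: 0.0179
```

Run:
```python
from h import *
o,t,M=st(); 
im=viewer.camera('wrist'); cv2.imwrite('pics/w4.png',im)
p=viewer.camera_params('wrist'); np.save('w4.npy',p)
for n,z in [('press',.0),('hole_end',.08),('slot_end',.045),('pin',t[2]-.006)]:
    for q in place_of('wrist',n)[:2]: print(n,np.round(q['point'],1),round(q['p'],2),atz(p,q['point'],z).round(4))
```

```text
t 9.93 tcp [0.5331 0.2466 0.2127] yaw_y -2.95 toolx [ 0.0557 -0.0229 -0.9982] F [-0.25 -0.54 -1.5 ] T [-0.061 -0.079 -0.025] w 0.0179
press [116.1 235.7] 0.94 [0.5238 0.2968 0.    ]
press [146.4 217.2] 0.31 [0.5022 0.2667 0.    ]
hole_end [145.9 216.8] 0.67 [0.5081 0.2815 0.08  ]
slot_end [120.7 275.3] 0.84 [0.5598 0.2948 0.045 ]
slot_end [117.4 233.3] 0.3 [0.5223 0.2999 0.045 ]
pin [238.9 259. ] 0.63 [0.5338 0.2589 0.2067]
```

View pics/w4.png

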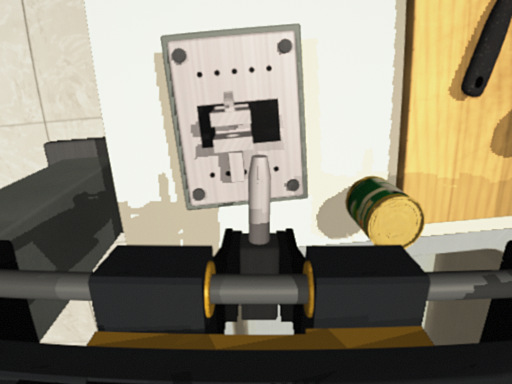

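Run:
```python
from h import *
im=cv2.imread('pics/w4.png'); a=im[15:225,145:325]
cv2.imwrite('pics/w4z.png',cv2.resize(a,None,fx=2.8,fy=2.8,interpolation=cv2.INTER_CUBIC))
```

```text
(no output)
```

View pics/w4z.png

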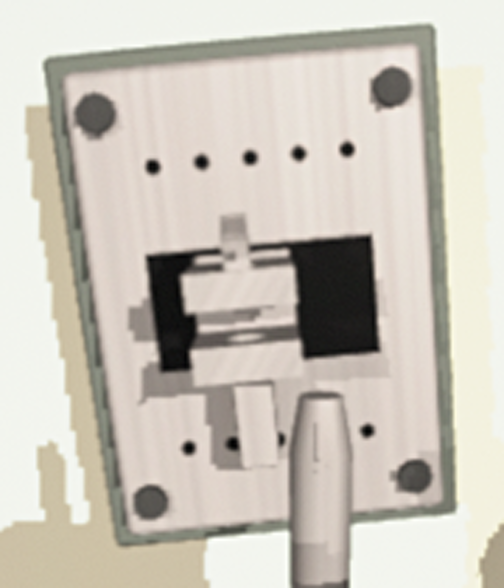

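Run:
```python
from h import *
p=np.load('w4.npy',allow_pickle=True).item()
g=lambda x,y,z: atz(p,(15+y/2.8,145+x/2.8),z)
def show(n,pts,z):
    A=[g(x,y,z) for x,y in pts]; A=np.array(A)
    print(n,A[:,:2].round(4).tolist(),'mean',A.mean(0)[:2].round(4),'L',[np.linalg.norm(A[i]-A[(i+1)%len(A)]).round(4) for i in range(len(A))],
     'ang',[np.degrees(np.arctan2(*(A[(i+1)%len(A)]-A[i])[1::-1])).round(1) for i in range(len(A))])
show('lid',[(65,75),(418,45),(440,500),(128,530)],.045)
show('frame',[(45,62),(433,27),(455,510),(118,545)],.045)
show('frame40',[(45,62),(433,27),(455,510),(118,545)],.035)
show('slot',[(147,256),(371,236),(379,350),(162,371)],.045)
show('near cheek',[(191,350),(302,342),(303,376),(193,385)],.094)
show('far cheek',[(181,276),(295,262),(298,301),(185,313)],.094)
show('ledge',[(237,385),(271,382),(278,464),(243,468)],.07)
show('nose',[(222,215),(246,214)],.09)
show('pin tip',[(302,397),(343,396)],.2065)
show('pin shank',[(290,560),(350,560)],.2065)
```

```text
lid [[0.4721, 0.3665], [0.5789, 0.3697], [0.5833, 0.2237], [0.4753, 0.2205]] mean [0.5274 0.2951] L [np.float64(0.1068), np.float64(0.146), np.float64(0.108), np.float64(0.1461)] ang [np.float64(1.7), np.float64(-88.3), np.float64(-178.3), np.float64(91.3)]
frame [[0.4665, 0.3706], [0.5836, 0.3747], [0.5885, 0.2197], [0.4713, 0.2152]] mean [0.5275 0.2951] L [np.float64(0.1171), np.float64(0.1551), np.float64(0.1173), np.float64(0.1555)] ang [np.float64(2.0), np.float64(-88.2), np.float64(-177.8), np.float64(91.7)]
frame40 [[0.4645, 0.372], [0.5854, 0.3762], [0.5905, 0.2161], [0.4693, 0.2115]] mean [0.5274 0.2939] L [np.float64(0.121), np.float64(0.1602), np.float64(0.1212), np.float64(0.1606)] ang [np.float64(2.0), np.float64(-88.2), np.float64(-177.8), np.float64(91.7)]
slot [[0.4915, 0.3115], [0.5624, 0.3135], [0.5637, 0.277], [0.4926, 0.2746]] mean [0.5276 0.2942] L [np.float64(0.071), np.float64(0.0365), np.float64(0.0712), np.float64(0.0369)] ang [np.float64(1.7), np.float64(-87.9), np.float64(-178.0), np.float64(91.7)]
near cheek [[0.5069, 0.2886], [0.5372, 0.2889], [0.5369, 0.
[... 483 characters left out ...]
176, 0.2734], [0.5279, 0.2736], [0.5283, 0.2478], [0.5174, 0.2472]] mean [0.5228 0.2605] L [np.float64(0.0103), np.float64(0.0258), np.float64(0.0109), np.float64(0.0261)] ang [np.float64(1.4), np.float64(-89.0), np.float64(-177.2), np.float64(89.6)]
nose [[0.518, 0.3235], [0.5243, 0.3234]] mean [0.5211 0.3235] L [np.float64(0.0064), np.float64(0.0064)] ang [np.float64(-1.0), np.float64(179.0)]
pin tip [[0.5331, 0.2982], [0.5395, 0.298]] mean [0.5363 0.2981] L [np.float64(0.0064), np.float64(0.0064)] ang [np.float64(-2.2), np.float64(177.8)]
pin shank [[0.5296, 0.2713], [0.5395, 0.2705]] mean [0.5345 0.2709] L [np.float64(0.0098), np.float64(0.0098)] ang [np.float64(-4.3), np.float64(175.7)]
```

servo_tool(rows="-0.1 -0.4 0 0.5 1;-0.1 -0.4 0 0.5 1;0 0 -0.4 0 1;0 0 -0.4 0 1;0 0 -0.4 0 1;0 0 -0.4 0 1;0 0 -0.4 0 1;0 0 -0.4 0 1;0 0 -0.2 0 1;0 0 0 0 1")

```text
t: 11.02
tool_pos: [0.5259, 0.2068, 0.1072]
eef_rot: [1.266, 1.506, -0.275]
wrist_force: [0.1, -0.4, -2.4]
gripper_width: 0.0176
```

Run:
```python
from h import *
o,t,M=st(); 
im=viewer.camera('wrist'); cv2.imwrite('pics/w5.png',im)
p=viewer.camera_params('wrist'); np.save('w5.npy',p)
a=im[0:260,130:390]
cv2.imwrite('pics/w5z.png',cv2.resize(a,None,fx=2.3,fy=2.3,interpolation=cv2.INTER_CUBIC))
```

```text
t 11.02 tcp [0.5259 0.2068 0.1072] yaw_y 1.77 toolx [ 0.0624 -0.0176 -0.9979] F [ 0.1  -0.43 -2.43] T [-0.016 -0.06  -0.032] w 0.0176
```

View pics/w5z.png

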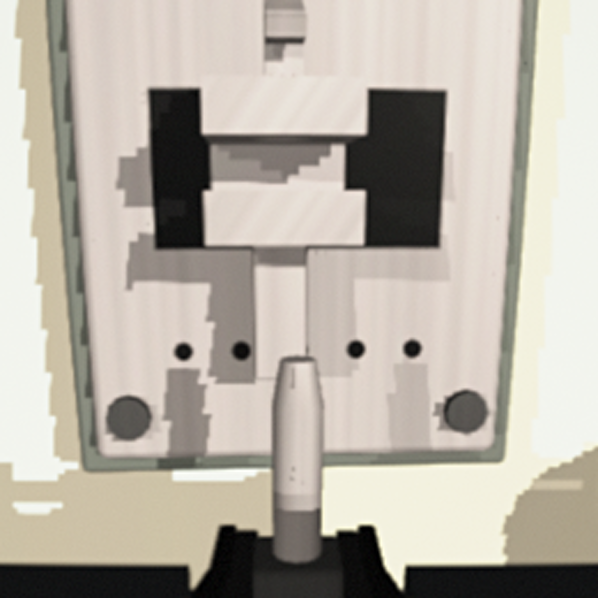

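Run:
```python
from h import *
p=np.load('w5.npy',allow_pickle=True).item()
g=lambda x,y,z: atz(p,(y/2.3,130+x/2.3),z)[:2]
for n,a,b,z in [('nearcheek b',(205,192),(366,190),.094),('near f',(206,246),(366,244),.094),('far b',(201,80),(368,77),.094),('far f',(202,136),(368,134),.094),('nose',(264,30),(306,30),.095),('ledge',(254,300),(306,300),.07),('tip',(277,362),(317,362),.1006),('shank',(274,480),(323,480),.1006),('shank2',(274,540),(322,540),.1006)]:
    A,B=g(*a,z),g(*b,z); print(n,((A+B)/2).round(4),np.linalg.norm(B-A).round(4),np.degrees(np.arctan2(*(B-A)[::-1])).round(1))
```

```text
nearcheek b [0.5221 0.2895] 0.0302 2.4
near f [0.5224 0.2795] 0.0305 2.2
far b [0.5213 0.3093] 0.0303 3.2
far f [0.5217 0.2994] 0.0306 2.6
nose [0.5211 0.3172] 0.0075 2.4
ledge [0.5226 0.2658] 0.0117 1.3
tip [0.5247 0.2582] 0.0076 1.0
shank [0.5258 0.2342] 0.0098 0.4
shank2 [0.5261 0.221 ] 0.0099 0.1
```

servo_tool(rows="-0.04 0 -0.2 0 1;0 0 -0.2 0 1;0 0 -0.1 0 1;0 0 0 0 1;0 0 0 0 1;0 0.2 0 0 1;0 0 0 0 1;0 0 0 0 1;0 0 0 0 1;0 0 0 0 1")

```text
t: 11.9
tool_pos: [0.5279, 0.2169, 0.0913]
eef_rot: [1.329, 1.498, -0.212]
wrist_force: [-0.9, -0.3, -0.8]
gripper_width: 0.0177
```

```bash
cat > ck.py <<'E'
from h import *
import sys
o,t,M=st()
def grab(n,crop=(0,260,130,390)):
    im=viewer.camera('wrist'); p=viewer.camera_params('wrist'); np.save(n+'.npy',p); cv2.imwrite(f'pics/{n}.png',im)
    a=im[crop[0]:crop[1],crop[2]:crop[3]]; cv2.imwrite(f'pics/{n}z.png',cv2.resize(a,None,fx=2.3,fy=2.3,interpolation=cv2.INTER_CUBIC))
if len(sys.argv)>1: grab(sys.argv[1])
E
python3 ck.py w6
```

```text
t 11.9 tcp [0.5279 0.2169 0.0913] yaw_y 1.78 toolx [ 0.071  -0.0152 -0.9974] F [-0.89 -0.28 -0.77] T [ 0.025 -0.015  0.02 ] w 0.0177
```

View pics/w6z.png

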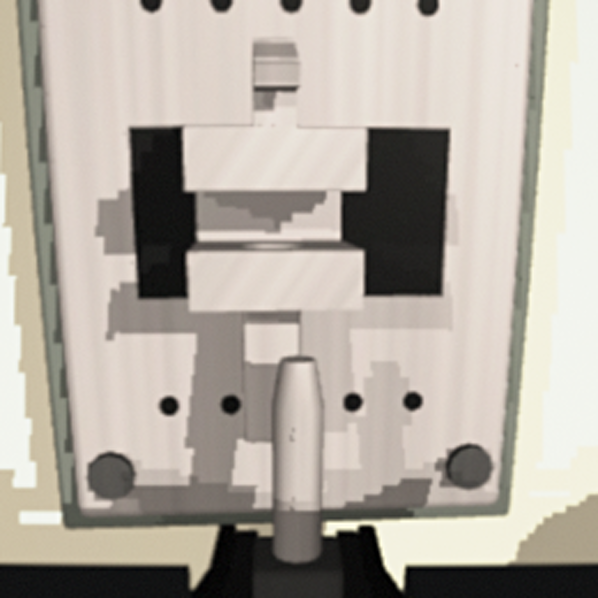

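Run:
```python
from h import *
p=np.load('w6.npy',allow_pickle=True).item()
g=lambda x,y,z: atz(p,(y/2.3,130+x/2.3),z)[:2]
for n,a,b,z in [('near f',(188,309),(364,308),.094),('far b',(183,129),(367,127),.094),('nose',(253,70),(300,70),.095),('ledge',(245,340),(299,340),.07),('tip',(275,364),(316,364),.0847),('shank',(273,480),(323,480),.0847),('shank2',(274,540),(322,540),.0847)]:
    A,B=g(*a,z),g(*b,z); print(n,((A+B)/2).round(4),np.linalg.norm(B-A).round(4),np.degrees(np.arctan2(*(B-A)[::-1])).round(1))
```

```text
near f [0.5219 0.2798] 0.0305 1.5
far b [0.5211 0.3094] 0.0301 2.6
nose [0.5209 0.3181] 0.0075 2.2
ledge [0.5224 0.2698] 0.0112 1.0
tip [0.5262 0.268 ] 0.0078 0.9
shank [0.5275 0.2445] 0.01 0.2
shank2 [0.5279 0.2314] 0.0098 -0.1
```

servo_tool(rows="-0.1 0 0 0 1;0 0 0 0 1;0 0 -0.12 0 1;0 0 0 0 1;0 0 0 0 1;0 0 0 0 1;0 0.12 0 0 1;0 0 0 0 1;0 0 0 0 1;0 0 0 0 1")

```text
t: 12.78
tool_pos: [0.5234, 0.2219, 0.0859]
eef_rot: [1.328, 1.498, -0.213]
wrist_force: [-0.3, -0.6, -1.5]
gripper_width: 0.0177
```

```bash
python3 ck.py w7
```

```text
t 12.78 tcp [0.5234 0.2219 0.0859] yaw_y 1.75 toolx [ 0.0708 -0.0153 -0.9974] F [-0.31 -0.62 -1.5 ] T [ 0.037 -0.056 -0.02 ] w 0.0177
```

View pics/w7z.png

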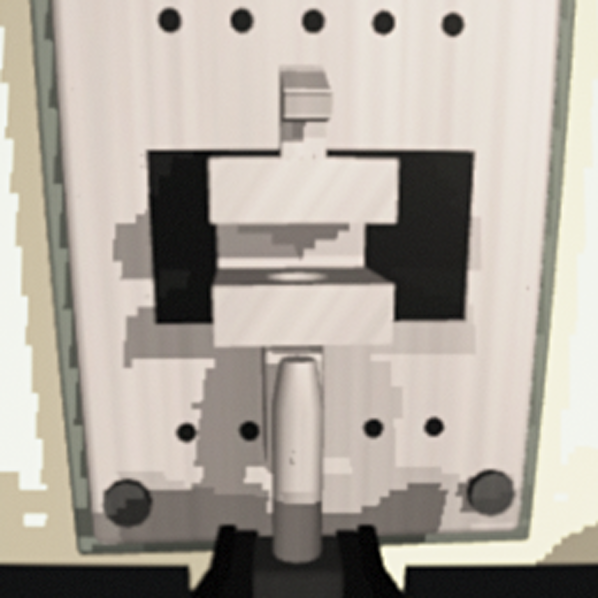

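Run:
```python
from h import *
p=np.load('w7.npy',allow_pickle=True).item()
g=lambda x,y,z: atz(p,(y/2.3,130+x/2.3),z)[:2]
for n,a,b,z in [('near f',(214,346),(394,344),.094),('far b',(209,160),(397,158),.094),('nose',(281,95),(331,95),.095),('ledge',(265,350),(323,350),.07),('tip',(277,362),(316,362),.0793),('shank',(273,480),(323,480),.0793),('shank2',(274,540),(322,540),.0793)]:
    A,B=g(*a,z),g(*b,z); print(n,((A+B)/2).round(4),np.linalg.norm(B-A).round(4),np.degrees(np.arctan2(*(B-A)[::-1])).round(1))
```

```text
near f [0.522  0.2795] 0.0305 1.6
far b [0.5209 0.3094] 0.0299 2.5
nose [0.5208 0.3188] 0.0077 2.3
ledge [0.5221 0.2738] 0.0117 0.9
tip [0.5219 0.2734] 0.0074 0.9
shank [0.5229 0.2495] 0.01 0.2
shank2 [0.5234 0.2364] 0.0098 -0.2
```

servo_tool(rows="0 0.1 0.015 0 1;0 0.1 0 0 1;0 0 0 0 1;-0.005 0.1 0 0 1;-0.005 0.1 0 0 1;0 0 0 0 1;0 0 0 0 1;0 0 0 0 1;0 0 0 0 1;0 0 0 0 1")

```text
t: 13.67
tool_pos: [0.523, 0.24, 0.0867]
eef_rot: [1.33, 1.498, -0.21]
wrist_force: [-0.4, -1.0, -2.3]
gripper_width: 0.018
```

```bash
python3 ck.py w8
```

```text
t 13.67 tcp [0.523  0.24   0.0867] yaw_y 1.79 toolx [ 0.0711 -0.0152 -0.9974] F [-0.44 -1.03 -2.28] T [-0.016 -0.03   0.005] w 0.018
```

View pics/w8z.png

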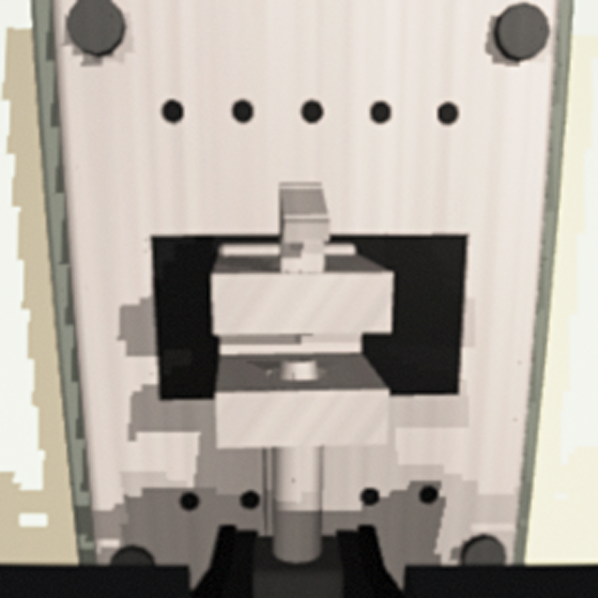

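servo_tool(rows="-0.004 0.1 0 0 1;-0.004 0.1 0 0 1;-0.004 0.1 0 0 1;-0.004 0.1 0 0 1;0 0 0 0 1;0 0 0 0 1;0 0 0 0 1;0 0 0 0 1;0 0 0 0 1;0 0 0 0 1")

```text
t: 14.55
tool_pos: [0.5222, 0.2578, 0.0866]
eef_rot: [1.329, 1.498, -0.211]
wrist_force: [0.4, 0.1, -1.8]
gripper_width: 0.0178
```

```bash
python3 ck.py w9
```

```text
t 14.55 tcp [0.5222 0.2578 0.0866] yaw_y 1.78 toolx [ 0.071  -0.0152 -0.9974] F [ 0.42  0.08 -1.78] T [-0.04  -0.03   0.048] w 0.0178
```

View pics/w9z.png

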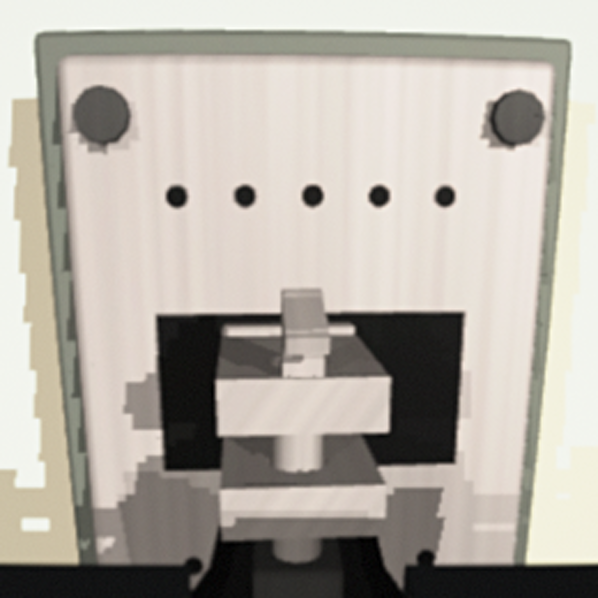

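servo_tool(rows="-0.004 0.1 0 0 1;0 0.08 0 0 1;0 0 0 0 1;0 0.03 0 0 1;0 0 0 0 1;0 0.03 0 0 1;0 0 0 0 1;0 0.03 0 0 1;0 0 0 0 1;0 0 0 0 1")

```text
t: 15.43
tool_pos: [0.5222, 0.2673, 0.0866]
eef_rot: [1.273, 1.498, -0.268]
wrist_force: [-0.3, -0.3, -0.4]
gripper_width: 0.0177
```

```bash
python3 ck.py w10
```

```text
t 15.43 tcp [0.5222 0.2673 0.0866] yaw_y 1.77 toolx [ 0.0704 -0.0193 -0.9973] F [-0.3  -0.35 -0.39] T [-0.073 -0.086 -0.008] w 0.0177
```

View pics/w10.png

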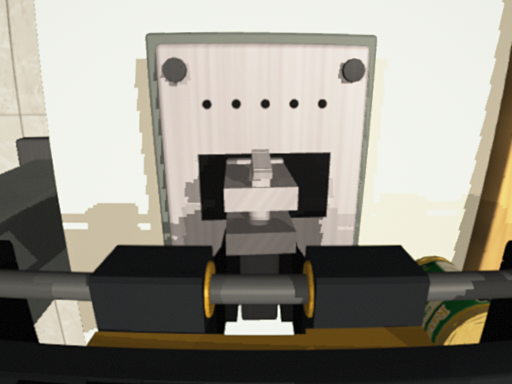

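servo_tool(rows="0 0.04 0 0 1;0 0.04 0 0 1;0 0.04 0 0 1;0 0.05 0 0 1;0 0.05 0 0 1;0 0.05 0 0 1;0 0.05 0 0 1;0 0.05 0 0 1;0 0.05 0 0 1;0 0.05 0 0 1")

```text
t: 16.32
tool_pos: [0.5223, 0.2677, 0.0869]
eef_rot: [0.821, 1.488, -0.719]
wrist_force: [-1.4, -10.5, 2.6]
gripper_width: 0.018
```

```bash
python3 ck.py w11
```

```text
t 16.32 tcp [0.5223 0.2677 0.0869] yaw_y 1.86 toolx [ 0.0625 -0.0547 -0.9965] F [ -1.45 -10.52   2.58] T [-1.519  0.053 -0.075] w 0.018
```

View pics/w11z.png

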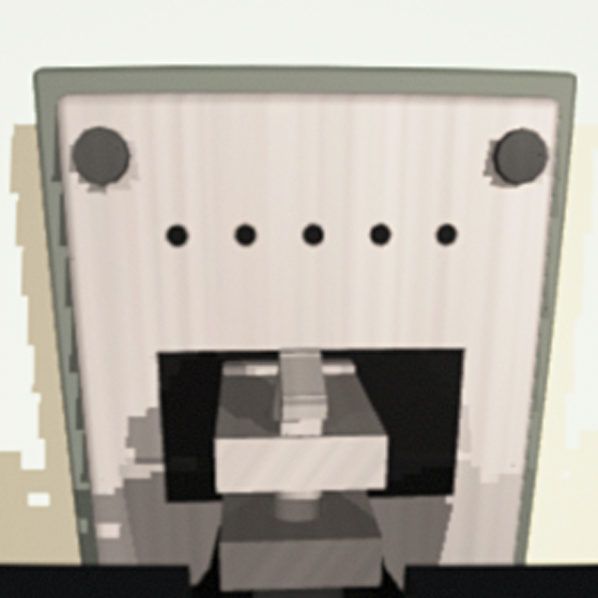

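servo_tool(rows="0 0 0 0 1;0 0 0 0 1;0 0 0 0 0.6;0 0 0 0 0.2;0 0 0 0 0;0 0 0 0 0;0 0 0.1 0 0;0 0 0.2 0 0;0 0 0.3 0 0;0 0 0.5 0 0")

```text
t: 17.2
tool_pos: [0.52, 0.2683, 0.1302]
eef_rot: [0.773, 1.492, -0.767]
wrist_force: [0.5, -0.0, -0.1]
gripper_width: 0.0427
```

servo_tool(rows="0 0 0.6 0 0;0 -0.2 0.6 0 0;0 -0.5 0.6 0 0;0 -0.5 0.5 0 0;0 -0.5 0.5 0 0;0 -0.5 0 0 0;0 -0.5 0 0 0;0 0 0 0 0;0 0 0 0 0;0 0 0 0 0")

```text
t: 18.03
tool_pos: [0.5234, 0.159, 0.2695]
eef_rot: [1.012, 1.475, -0.525]
wrist_force: [-0.1, 0.1, -0.1]
gripper_width: 0.0431
```

```bash
python3 ck.py w12
python3 - <<'E'
from h import *
for c in ['scene','top']:
    im=viewer.camera(c); a=im[220:285,170:260] if c=='scene' else im[130:220,140:260]
    cv2.imwrite(f'pics/{c}12.png',cv2.resize(a,None,fx=6,fy=6,interpolation=cv2.INTER_CUBIC))
for n,z in [('pin',.08),('ring_bow',.13),('pin_grip',.08)]:
  viewer.camera('wrist');p=viewer.camera_params('wrist')
  for q in place_of('wrist',n)[:2]: print(n,np.round(q['point'],1),round(q['p'],2),atz(p,q['point'],z).round(4))
E
```

```text
t 18.03 tcp [0.5234 0.159  0.2695] yaw_y 2.02 toolx [ 0.0824 -0.0477 -0.9955] F [-0.15  0.12 -0.12] T [ 0.054 -0.085 -0.051] w 0.0431
pin [ 33.2 245.3] 0.65 [0.5209 0.2794 0.08  ]
ring_bow [146.1 254.9] 0.63 [0.529  0.1879 0.13  ]
pin_grip [ 49.2 246.4] 0.56 [0.5222 0.2656 0.08  ]
```

View pics/w12.png

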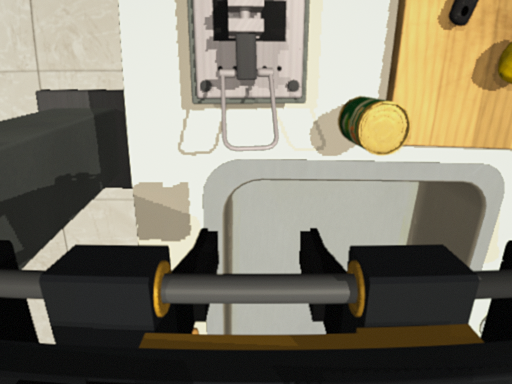

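View pics/scene12.png

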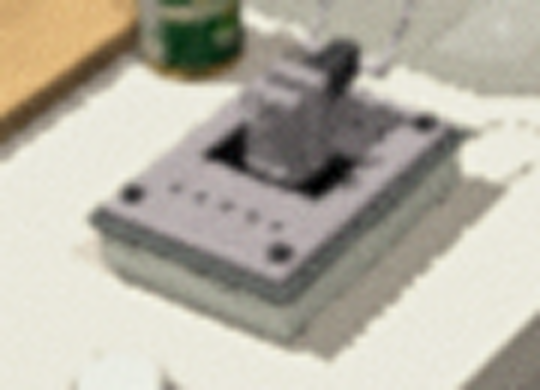

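servo_tool(rows="0 0 -0.5 0 0.66;0 0 0 0 0.66;0 0 -0.5 0 0.66;0 0 0 0 0.66;0 0 -0.5 0 0.66;0 0 0 0 0.66;0 0 -0.5 0 0.66;0 0 0 0 0.66;0 0 -0.5 0 0.66;0 0 0 0 0.66")

```text
t: 19.32
tool_pos: [0.5267, 0.1606, 0.176]
eef_rot: [1.038, 1.472, -0.497]
wrist_force: [-1.8, 0.0, -0.3]
gripper_width: 0.015
```

```bash
python3 ck.py w13
```

```text
t 19.32 tcp [0.5267 0.1606 0.176 ] yaw_y 2.16 toolx [ 0.087  -0.0472 -0.9951] F [-1.79  0.01 -0.28] T [ 0.009 -0.013  0.048] w 0.015
```

View pics/w13.png

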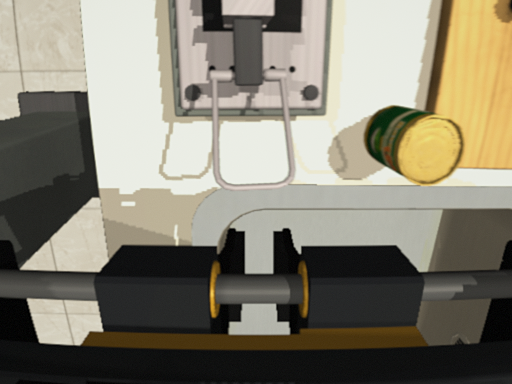

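servo_tool(rows="-0.06 0 -0.4 0 0.66;0 0 0 0 0.66;-0.05 0 -0.35 0 0.66;0 0 0 0 0.66;0 0 0 0 0.66;0 0.2 0 0 0.66;0 0 0 0 0.66;0 0 0 0 0.66;0 0 0 0 0.66;0 0 0 0 0.66")

```text
t: 20.2
tool_pos: [0.5344, 0.1721, 0.1692]
eef_rot: [1.183, 1.448, -0.352]
wrist_force: [-0.5, 0.0, -0.3]
gripper_width: 0.0149
```

```bash
python3 ck.py w14
```

```text
t 20.2 tcp [0.5344 0.1721 0.1692] yaw_y 2.19 toolx [ 0.1148 -0.0422 -0.9925] F [-0.45  0.   -0.32] T [ 0.033 -0.034 -0.008] w 0.0149
```

View pics/w14.png

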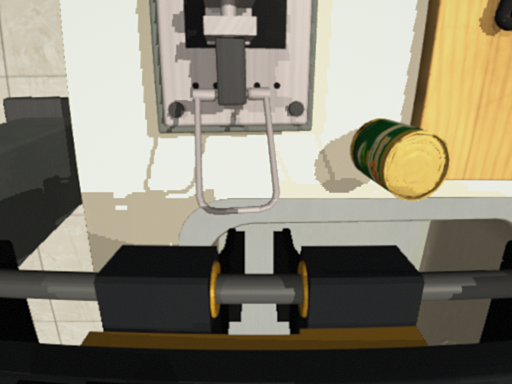

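Run:
```python
from h import *
o,t,M=st()
for k in ['joint_pos','qd','joint_efforts']: print(k,o[k].round(4))
im=viewer.camera('scene'); cv2.imwrite('pics/s14.png',im)
```

```text
t 20.25 tcp [0.5344 0.1721 0.1692] yaw_y 2.18 toolx [ 0.1149 -0.0421 -0.9925] F [ 0.28 -1.38 -0.48] T [0.045 0.001 0.008] w 0.0148
joint_pos [ 0.2081  0.0707  1.8505 -0.0723  1.1173  0.2009]
qd [-0.0035  0.0039  0.0062 -0.0012 -0.0032  0.001 ]
joint_efforts [ 1.48000e-02 -3.99551e+01 -3.64098e+01 -2.56200e-01 -4.62900e-01
  7.30000e-03]
```

View pics/s14.png

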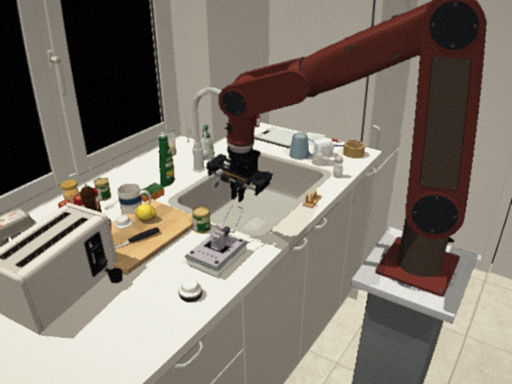

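servo_tool(rows="-0.1 0 0 0 0.66;-0.1 0 0 0 0.66;-0.1 0 0 0 0.66;0 0 0 0 0.66;0 0 -0.1 0 0.66;0 0 -0.1 0 0.66;0 0 -0.1 0 0.66;0 0 -0.1 0 0.66;0 0 0 0 0.66;0 0 0 0 0.66")

```text
t: 21.13
tool_pos: [0.5197, 0.1714, 0.1497]
eef_rot: [1.169, 1.451, -0.367]
wrist_force: [-0.3, 0.3, -0.5]
gripper_width: 0.0149
```

```bash
python3 ck.py
```

```text
t 21.13 tcp [0.5197 0.1714 0.1497] yaw_y 2.16 toolx [ 0.1118 -0.043  -0.9928] F [-0.29  0.34 -0.53] T [ 0.042 -0.067 -0.085] w 0.0149
```

servo_tool(rows="0.07 0 -0.08 0 0.66;0 0 0 0 0.66;0 0.1 0 0 0.66;0 0.15 0 0 0.66;0 0.15 0.02 0 0.66;0 0.15 0.03 0 0.66;0 0.15 0.03 0 0.66;0 0.1 0 0 0.66;0 0 0 0 0.66;0 0 0 0 0.66")

```text
t: 21.97
tool_pos: [0.5289, 0.2005, 0.1559]
eef_rot: [1.127, 1.436, -0.41]
wrist_force: [-0.5, -1.2, -0.1]
gripper_width: 0.0145
```

```bash
python3 ck.py w15
```

```text
t 21.97 tcp [0.5289 0.2005 0.1559] yaw_y 2.16 toolx [ 0.1234 -0.0536 -0.9909] F [-0.52 -1.24 -0.06] T [-0.076 -0.049 -0.019] w 0.0145
```

View pics/w15.png

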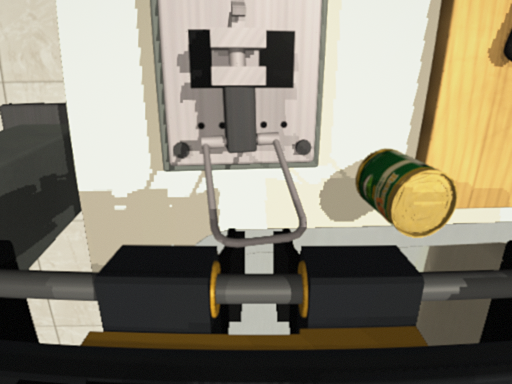

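servo_tool(rows="-0.02 0.15 0 0 0.66;-0.02 0.15 0 0 0.66;-0.02 0.15 0 0 0.66;-0.02 0.15 0 0 0.66;-0.02 0.15 0 0 0.66;-0.02 0.15 0 0 0.66;-0.02 0.15 0 0 0.66;0 0.1 0 0 0.66;0 0 0 0 0.66;0 0 0 0 0.66")

```text
t: 22.85
tool_pos: [0.5209, 0.2522, 0.1538]
eef_rot: [1.115, 1.439, -0.421]
wrist_force: [0.4, -0.7, -0.7]
gripper_width: 0.0146
```

```bash
python3 ck.py w16
```

```text
t 22.85 tcp [0.5209 0.2522 0.1538] yaw_y 2.23 toolx [ 0.12   -0.0537 -0.9913] F [ 0.35 -0.65 -0.74] T [-0.05  -0.031 -0.065] w 0.0146
```

View pics/w16.png

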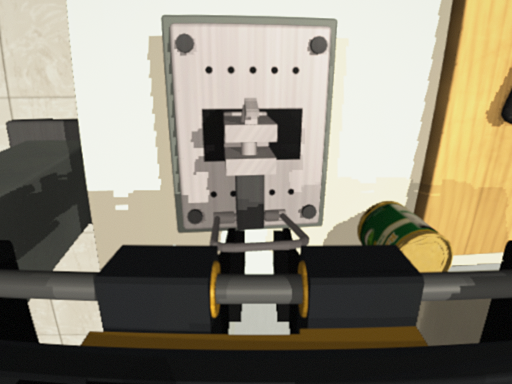

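servo_tool(rows="0 0.15 0.05 0 0.66;0 0.15 0.05 0 0.66;-0.01 0.15 0.05 0 0.66;-0.01 0.15 0 0 0.66;0 0.15 0 0 0.66;0 0.1 0 0 0.66;0 0 0 0 0.66;0 0 0 0 0.66;0 0 0 0 0.66;0 0 0 0 0.66")

```text
t: 23.73
tool_pos: [0.5199, 0.2887, 0.16]
eef_rot: [1.1, 1.439, -0.436]
wrist_force: [-0.2, -0.7, -0.8]
gripper_width: 0.0148
```

```bash
python3 ck.py w17
python3 - <<'E'
from h import *
im=viewer.camera('scene'); a=im[170:270,170:290]
cv2.imwrite('pics/s17.png',cv2.resize(a,None,fx=6,fy=6,interpolation=cv2.INTER_CUBIC))
E
```

```text
t 23.73 tcp [0.5199 0.2887 0.16  ] yaw_y 2.19 toolx [ 0.1191 -0.0554 -0.9913] F [-0.16 -0.65 -0.75] T [-0.126 -0.058  0.027] w 0.0148
```

View pics/w17.png

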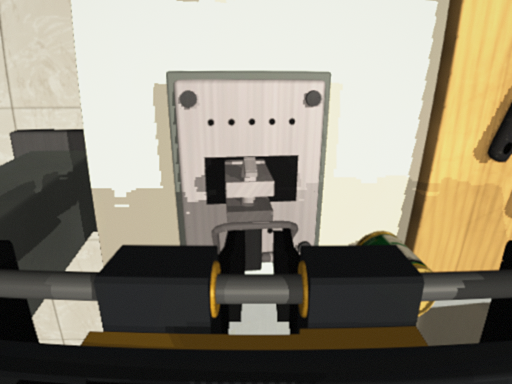

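View pics/s17.png

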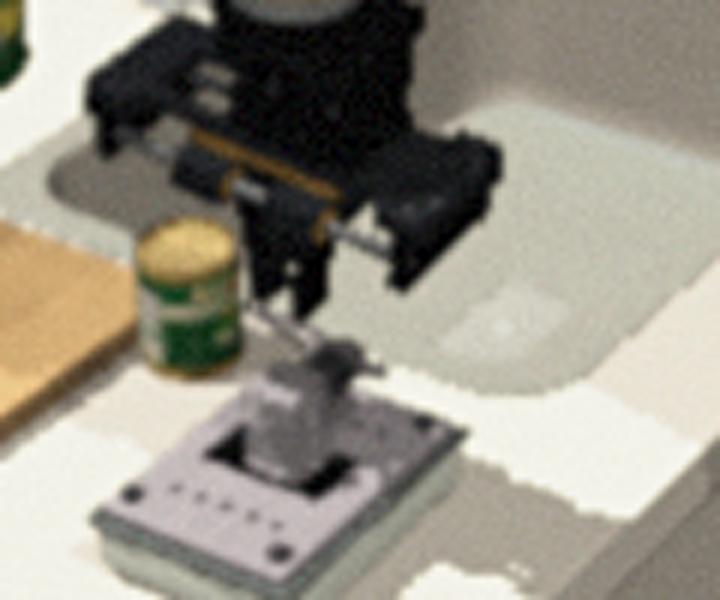

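servo_tool(rows="-0.02 0.1 0 0 0.66;-0.02 0.1 0 0 0.66;0 0.08 0 0 0.66;0 0.05 0 0 0.66;0 0 0 0 0.66;0 0.03 -0.08 0 0.66;0 0.03 -0.08 0 0.66;0 0 0 0 0.66;0 0 0 0 0.66;0 0 0 0 0.66")

```text
t: 24.67
tool_pos: [0.5187, 0.3075, 0.1544]
eef_rot: [1.134, 1.438, -0.403]
wrist_force: [0.1, 0.9, 0.8]
gripper_width: 0.0147
```

```bash
python3 ck.py w18
```

```text
t 24.67 tcp [0.5187 0.3075 0.1544] yaw_y 2.14 toolx [ 0.1214 -0.0517 -0.9913] F [0.08 0.91 0.77] T [ 0.145  0.011 -0.03 ] w 0.0147
```

View pics/w18.png

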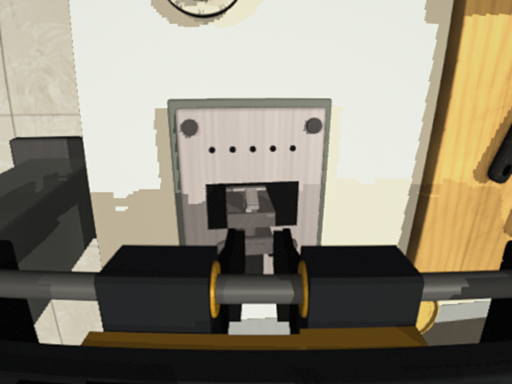

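Run:
```python
from h import *
im=viewer.camera('scene'); a=im[190:270,180:290]
cv2.imwrite('pics/s18.png',cv2.resize(a,None,fx=7,fy=7,interpolation=cv2.INTER_CUBIC))
```

```text
(no output)
```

View pics/s18.png

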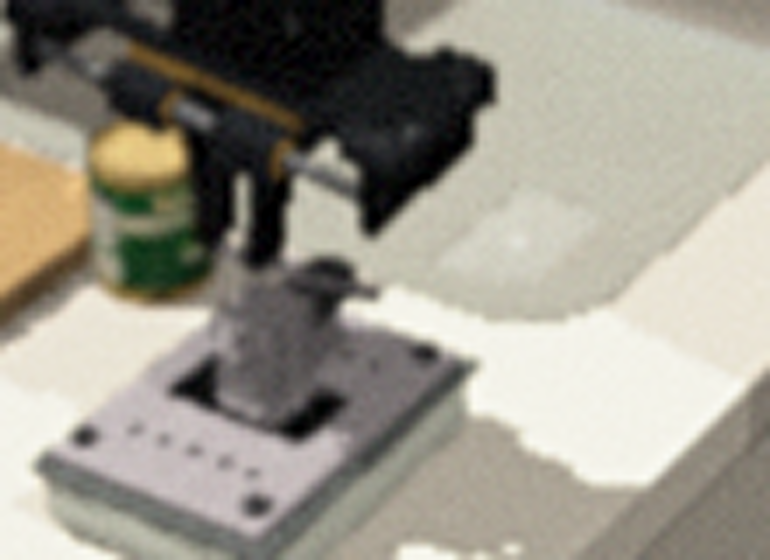

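servo_tool(rows="0 0.05 -0.08 0 0.66;0 0.05 -0.08 0 0.66;0 0.05 -0.08 0 0.66;0 0.05 -0.08 0 0.66;0 0.05 -0.08 0 0.66;0 0 0 0 0.66;0 0 0 0 0.66;0 0 0 0 0.66;0 0 0 0 0.66;0 0 0 0 0.66")

```text
t: 25.6
tool_pos: [0.5185, 0.3181, 0.136]
eef_rot: [1.126, 1.439, -0.411]
wrist_force: [0.1, 0.3, 1.6]
gripper_width: 0.0149
```

```bash
python3 ck.py w19
python3 - <<'E'
from h import *
im=viewer.camera('scene'); a=im[190:270,180:290]
cv2.imwrite('pics/s19.png',cv2.resize(a,None,fx=7,fy=7,interpolation=cv2.INTER_CUBIC))
E
```

```text
t 25.6 tcp [0.5185 0.3181 0.136 ] yaw_y 2.13 toolx [ 0.1205 -0.0525 -0.9913] F [0.11 0.33 1.58] T [ 0.083 -0.084 -0.001] w 0.0149
```

View pics/w19.png

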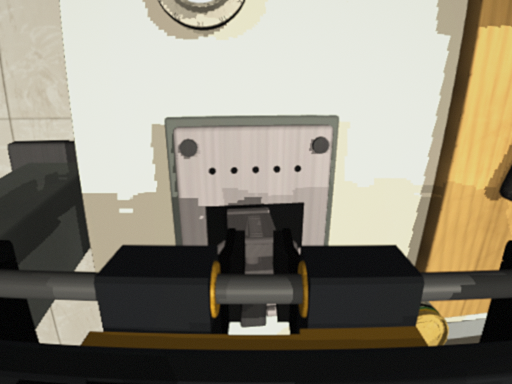

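View pics/s19.png

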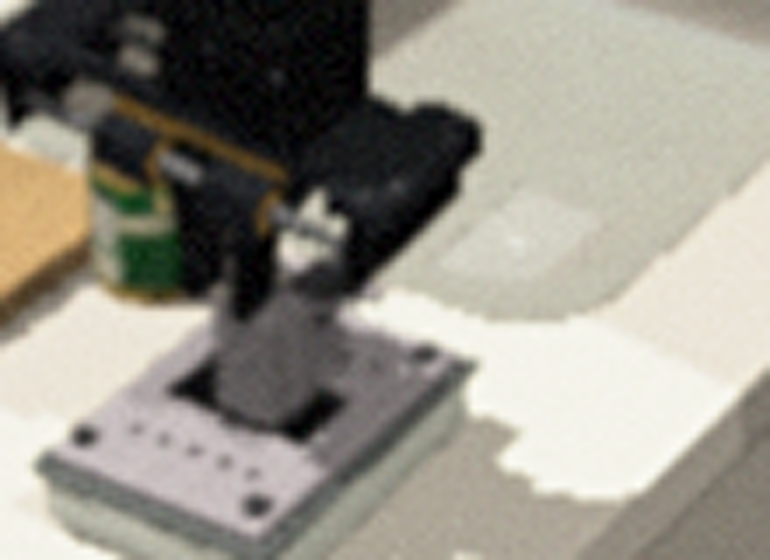

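servo_tool(rows="0 0.06 -0.06 0 0.66;0 0.06 -0.06 0 0.66;0 0.06 -0.06 0 0.66;0 0.03 -0.07 0 0.66;0 0 -0.07 0 0.66;0 0 -0.07 0 0.66;0 0 -0.07 0 0.66;0 0 -0.07 0 0.66;0 0 0 0 0.66;0 0 0 0 0.66")

```text
t: 26.53
tool_pos: [0.5197, 0.3302, 0.1181]
eef_rot: [1.168, 1.437, -0.369]
wrist_force: [0.5, -0.9, 1.4]
gripper_width: 0.015
```

```bash
python3 ck.py w20
```

```text
t 26.53 tcp [0.5197 0.3302 0.1181] yaw_y 2.12 toolx [ 0.1247 -0.0482 -0.991 ] F [ 0.47 -0.86  1.4 ] T [-0.224 -0.047 -0.04 ] w 0.015
```

View pics/w20.png

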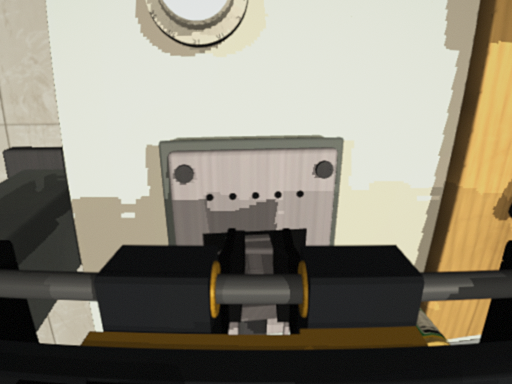

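servo_tool(rows="-0.05 -0.05 0 0 0.66;0 0 0 0 0.66;0 0 -0.06 0 0.66;0 0 -0.06 0 0.66;0 0 -0.06 0 0.66;0 0 -0.06 0 0.66;0 0 -0.06 0 0.66;0 0 -0.06 0 0.66;0 0 -0.06 0 0.66;0 0 -0.06 0 0.66")

```text
t: 27.42
tool_pos: [0.518, 0.3283, 0.0969]
eef_rot: [1.179, 1.436, -0.358]
wrist_force: [1.9, -1.1, 4.7]
gripper_width: 0.0149
```

```bash
python3 ck.py w21
```

```text
t 27.42 tcp [0.518  0.3283 0.0969] yaw_y 2.1 toolx [ 0.1257 -0.047  -0.9909] F [ 1.92 -1.12  4.69] T [-0.157 -0.149  0.03 ] w 0.0149
```

View pics/w21.png

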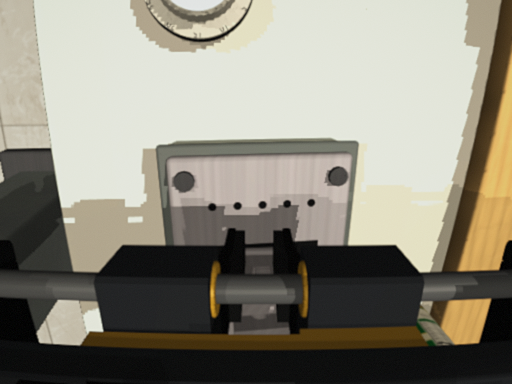

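servo_tool(rows="0 0 0.05 0 0.66;0 0 0.1 0 0.66;0 0 0.15 0 0.66;0 0 0.15 0 0.66;0 0 0.2 0 0.66;0 0 0.2 0 0.66;0 0 0.2 0 0.66;0 0 0.2 0 0.66;0 -0.1 0.2 0 0.66;0 0 0 0 0.66")

```text
t: 28.3
tool_pos: [0.5172, 0.3237, 0.1611]
eef_rot: [1.172, 1.437, -0.365]
wrist_force: [0.3, 1.2, 0.1]
gripper_width: 0.015
```

```bash
python3 ck.py w22
python3 - <<'E'
from h import *
im=viewer.camera('scene'); a=im[190:270,180:290]
cv2.imwrite('pics/s22.png',cv2.resize(a,None,fx=7,fy=7,interpolation=cv2.INTER_CUBIC))
E
```

```text
t 28.3 tcp [0.5172 0.3237 0.1611] yaw_y 2.12 toolx [ 0.1247 -0.0476 -0.9911] F [0.33 1.2  0.1 ] T [ 0.04  -0.074 -0.003] w 0.015
```

View pics/w22.png

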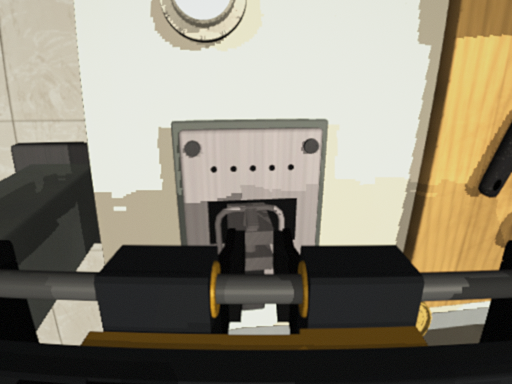

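View pics/s22.png

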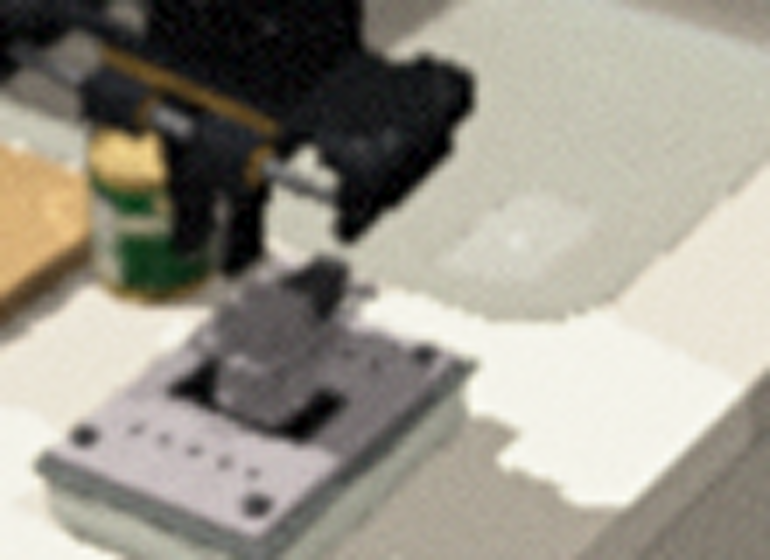

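servo_tool(rows="0 0 0.4 0 0.66;0 0 0.4 0 0.66;0 0 0.4 0 0.66;0 -0.3 0.2 0 0.66;0 -0.3 0 0 0.66;0 -0.4 0 0 0.66;0 -0.4 0 0 0.66;0 -0.3 0 0 0.66;0 0 0 0 0.66;0 0 0 0 0.66")

```text
t: 29.23
tool_pos: [0.5114, 0.2458, 0.208]
eef_rot: [1.078, 1.447, -0.46]
wrist_force: [-0.5, -0.5, -0.5]
gripper_width: 0.0145
```

```bash
python3 ck.py
python3 - <<'E'
from h import *
im=viewer.camera('wrist'); p=viewer.camera_params('wrist'); np.save('w23.npy',p); cv2.imwrite('pics/w23.png',im)
q=place_of('wrist','ring_bow'); print([(x['point'],x['p'],atz(p,x['point'],.084)) for x in q[:2]])
q=place_of('wrist','pin'); print([(x['point'],x['p'],atz(p,x['point'],.08)) for x in q[:2]])
a=im[50:250,150:350]; cv2.imwrite('pics/w23z.png',cv2.resize(a,None,fx=3,fy=3,interpolation=cv2.INTER_CUBIC))
E
```

```text
t 29.23 tcp [0.5114 0.2458 0.208 ] yaw_y 2.07 toolx [ 0.1103 -0.0547 -0.9924] F [-0.46 -0.45 -0.52] T [ 0.051 -0.033 -0.008] w 0.0145
[([84.2, 255.8], 0.95, array([0.51938655, 0.32323971, 0.084     ]))]
[([136.6, 255.4], 0.61, array([0.52083275, 0.28328065, 0.08      ]))]
```

View pics/w23z.png

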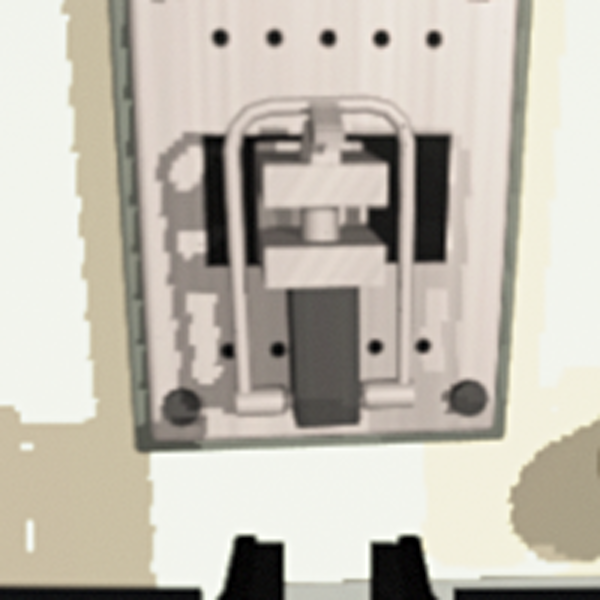

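Run:
```python
from h import *
im=cv2.imread('pics/w23.png'); a=im[72:125,215:300]; cv2.imwrite('pics/w23y.png',cv2.resize(a,None,fx=9,fy=9,interpolation=cv2.INTER_CUBIC))
```

```text
(no output)
```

View pics/w23y.png

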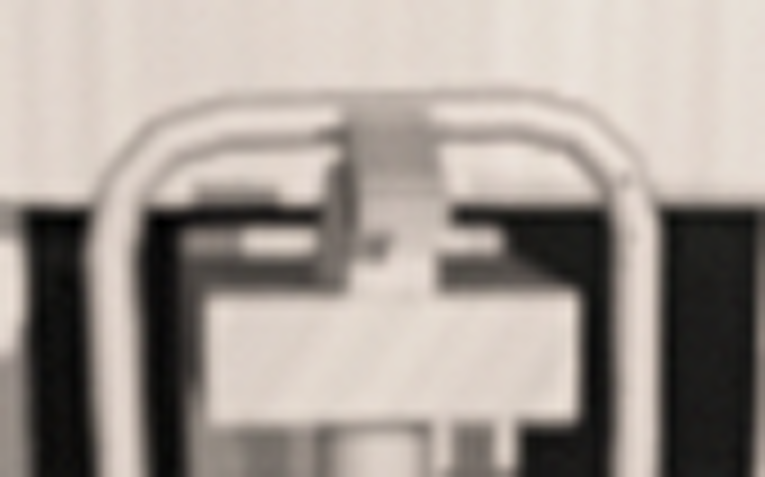

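Run:
```python
from h import *
p=np.load('w23.npy',allow_pickle=True).item()
g=lambda x,y,z: atz(p,(50+y/3,150+x/3),z)[:3].round(4)
print('head rear',g(327,404,.089),g(327,424,.071),'lug front',g(325,287,.094))
im=viewer.camera('top'); cv2.imwrite('pics/top23.png',im)
a=cv2.imread('pics/top0.png'); d=cv2.absdiff(a,im).max(2); 
for n,(r,c) in {'tin':(155,237),'salt':(290,372),'timer':(168,146)}.items(): print(n,d[r-12:r+12,c-12:c+12].mean())
print(workorder.hand_in())
```

```text
head rear [0.5241 0.2464 0.089 ] [0.5265 0.234  0.071 ] lug front [0.5218 0.2791 0.094 ]
tin 14.93923611111111
salt 24.1875
timer 56.067708333333336
the job is handed in; nothing more can be done
None
```

View pics/top23.png

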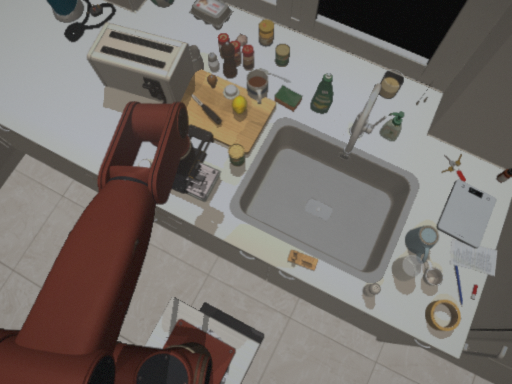

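The lid is locked and the job is handed in. I took the pin from its rest, pushed it through both cheeks of the lug, then swung the ring over and pressed it down until it caught. It took about 30 s of the 72 s allowed.

**Last checks:**
- **Pin:** at the end of the push it stopped against the lug at about 10.5 N. In the last wrist picture I see no gap between head and lug. Two readings from that picture disagree with this by a few mm. The head's rear edge comes out about 33 to 45 mm behind the lug face, depending on which edge I read, against the expected 40 mm. The detector puts the shoulder about 4 mm past the face. I trust the contact force and the picture over both.
- **Ring:** with the gripper clear of it, the ring stayed shut, and the catch's nose covers the bow from above. The largest upward force I read while pressing was about 4.7 N, with the fingertips already below the catch.
- **Other things:** the tin and salt shaker stand where they were in the top view. That was judged by eye only, as the picture-difference check came out high for all three. The arm hid the timer in that last view. In earlier wrist pictures I saw only part of it, and nothing came near it.

**What went wrong:** the tool tilted by up to about 7 degrees over the course of the moves. I made up for it in the positions, and it caused no trouble that I could see.

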